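# Snap the cover plate onto the reader console

### The job

Pick up the blue cover plate and fit its four holes over the four orange snap standoffs on the sloping face of the small grey reader console (grip rib outward; a half turn makes no difference). Press it home until every standoff has clicked through and the plate sits on all four white collars, then let go, leaving the other things on the bench undisturbed.

Things in the scene. Friction and masses are not known exactly. Their poses are not given: they have to be found in the camera images.
- cover: loose blue plastic plate, about 150 g, 105 (its x) x 92 (y) x 5 mm; four 14 mm through holes at x = +-40, y = +-33 mm. On its upper (+z) side, in the middle, a solid grip rib: 56 mm along x, 20 mm thick along y, 30 mm high (top 35 mm above the underside). Origin: centre of the underside, z out through the rib. Starts flat on the worktop, rib up. A half turn makes no difference
- console: grey wedge-shaped console, fixed to the worktop, 116 mm deep (x) by 104 mm wide (y); its face slopes 28 deg, 20 mm high at the front (-x, robot side) and 79 mm at the rear. Origin: centre of the underside, z up
- bay: the console's sloping face with a green circuit board and four standoffs at x = +-40, y = +-33 mm. Origin: centre of the face, 51 mm above the worktop; x runs up the slope, y to the console's left, z is the outward normal (leans 28 deg from vertical towards the console's front, the robot side). The plate's underside comes to rest on the collars at z = 12 mm
- standoff (a point): centre of the collar top of the standoff at bay x = 40, y = 33 mm (all four alike): white collar, 18 mm across, 12 mm high; on it an orange pin, 7 mm thick, 17 mm high, tip tapered to 3 mm; on its bay +y and -y sides sprung orange barbs, 18 mm across both at the widest (8 mm above the collar), 10 mm at the top (17 mm)
- standoff_barbs (a point): point 8 mm above that collar, level with the barbs' widest part. The plate first rests on the barbs, underside about 10 mm above the collars, and clicks under them within 2 mm of the collars. All four together take about 10 to 15 N along bay -z; standoffs still unclicked can be pressed by themselves, on the plate near them. A clicked plate keeps up to 1.5 mm play
- hole0 (a point): centre of the cover plate's hole at its own x = -40, y = -33 mm, on the underside (13.5 to 14 mm bore)
- hole1 (a point): centre of the cover plate's hole at its own x = -40, y = 33 mm, on the underside (13.5 to 14 mm bore)
- hole2 (a point): centre of the cover plate's hole at its own x = 40, y = -33 mm, on the underside (13.5 to 14 mm bore)
- hole3 (a point): centre of the cover plate's hole at its own x = 40, y = 33 mm, on the underside (13.5 to 14 mm bore)
- timer: a white kitchen-style timer with coloured buttons, 66x62x22 mm, origin under its centre; a bystander
- slide_box: a yellow box for microscope slides, 87x100x34 mm, origin under its centre; a bystander
- tape: a roll of white tape lying flat, 75 mm across, 19 mm high, origin under its centre; a bystander
- carton: a small white and blue reagent carton, 40x62x85 mm, origin under its centre; a bystander
- pot: a grey pot of cotton swabs, 64 mm across, 120 mm high, origin under its centre; a bystander
- bottle_blue: a white dropper bottle with blue cap and band, 37 mm across, 100 mm high, origin under its centre; a bystander

How it is judged:
At the end, for the whole second after the job is handed in: The cover plate is clicked down at all four holes: its underside there lies 9 to 14.8 mm above the sloping face (12 is seated), its centre is within 5 mm of the bay's in x and in y, its x axis within 0.12 rad of the bay's (either way round), and it is released and at rest (z of hole0 in the frame of bay between 0.009 and 0.0148 m and z of hole1 in the frame of bay between 0.009 and 0.0148 m and z of hole2 in the frame of bay between 0.009 and 0.0148 m and z of hole3 in the frame of bay between 0.009 and 0.0148 m and x of cover in the frame of bay between -0.005 and 0.005 m and y of cover in the frame of bay between -0.005 and 0.005 m and angle between the x axis of cover and the x axis of bay, either way round below 0.12 rad and linear speed of cover below 0.02 m/s); the robot touches nothing.
It fails at once if a bystander is pushed more than 3 cm (distance of any of timer, slide_box, tape, carton, pot, bottle_blue from where it was at the start of the episode above 0.03 m).
It also fails if it takes over 46 s, if anything falls off the work surface, if the arm or the gripper's body presses on something with over 40 N, if the wrist force passes 120 N, or if a joint passes its speed limit or range.

### The arm

A 6-joint arm with a two-finger parallel gripper is mounted at the origin on a cart in front of the work surface, level with it; the furniture and walls round the work are solid. World frame = base frame: x ahead of the robot, y to its left, z up, the work surface at z = 0. Lengths are in m, angles in rad, forces in N, time in s.
With the tool pointing down it reaches from about 0.325 to 0.85 m from the base axis. Payload 4.4 kg.
Tool frame: the origin (TCP) lies at the very end of the fingers, on their centre line; the grasp point (between the pads) lies 19 mm behind it; z points along the fingers, x is the direction in which the jaws open and shut, and the axes are right-handed (so a half turn about z gives the same grasp; the last joint's range is limited). The gripper opens to 94 mm and grips with 3 to 60 N. Pads are 16 mm wide; open, the fingers measure 119 mm over their backs; the gripper's body (75 mm by 177 mm) begins 78 mm behind the grasp point.
Start: joints at [-1.317, 0.207, 1.542, -0, 1.393, -0.15], TCP at [0.226, -0.529, 0.205] pointing down, gripper open.
Joint ranges: [-2.73, 2.73], [-0.86, 2.22], [0.23, 2.46], [-1.11, 4.25], [0.08, 2.63], [-2.82, 2.82]. Speed limits (rad/s): [2.79, 2.79, 3.14, 3.14, 3.14, 3.14].

### API

Orientations are given as [roll, pitch, yaw] about the fixed x, y, z axes, in that order (R = Rz(yaw) Ry(pitch) Rx(roll)).
In Python, from plant import read_state, snapshot, finish_job gives the robot as it stands. The module is installed in compiled form; this text tells all that it offers.
- The arm moves only by the tool step_arm, never from a script. Its argument "commands" is a list of rows, each a list of 6 numbers: the shift along the tool's x, y, z in mm, then the turn, a rotation vector about the tool's x, y, z in rad. In form: [[x, y, z, rx, ry, rz], ...]. A call has exactly 8 rows; each row shifts and turns the commanded pose from where the row before left it, along the tool's axes as they then stand; what a row does not reach is not made up. A row lasts 1/12 s, in which the tool goes at most 41.7 mm and 7.16 degrees, less where a joint would pass 70% of its speed; a pose out of reach is approached as far as the arm can. A call with a gripper value outside its range is refused whole. "grip" is the closure, from -1 (fully open) to 1 (shut), set as the call begins (left out, the last holds). The fingers move at their own pace and stop on an object; the grip force is fixed at half the most. Time passes only in rows, so rows that do not move let the fingers close, or fill a call up. It gives the time, the measured TCP pose, the force and the opening at its end, in the units of the state.
- read_state(): the state, without advancing time (a new reading comes with each control period).
- snapshot(name): name is "side" or "top"; returns a dict with "frame" (420x560x3 uint8, red, green, blue), "K" (3x3 intrinsics, pixels), "world_from_camera" (4x4, takes a point from camera to world coordinates). Camera axes: x right, y up, looking along -z (the intrinsics and any distortion apply to the point x, -y, -z); pixel columns grow to the right and rows downward; lengths in m; the calibration is good to about 2 mm. A picture is of the moment at which its call begins. There is no depth.
- finish_job(): hands the job in, once; it reports no verdict.
The state is a dict: "clock": time; "joint_positions": joint angles; "joint_velocities": joint speeds; "tau": joint torques, N m; "tool_pos": TCP position; "ee_rot": TCP orientation; "force": force on the tool from outside, world axes, zero at the start; "wrist_torque": the same for the moment, N m; "finger_gap": finger opening in m.
Only numpy, scipy, OpenCV 4.12 (cv2) and the standard library are available. Lean on these libraries where they do the work, as an engineer would, in place of code of your own. Each camera call takes 0.05 s, during which the arm holds its last target. There are 200 camera calls.

## Working session

There is one attempt and no reset: what is moved stays moved. The work goes in short steps, Python scripts to look and compute and a tool call to move; the robot and the scene stay as the last step left them, time stands still between calls to the robot, and variables do not carry over. Pictures are saved under pics/ and viewed, about 8 in all and at most 12, crops included, and the job is handed in when it is done.

Besides the shell and the picture viewer there is one more tool, called as name([rows], argument=value, ...), one row to a line, values as JSON. step_arm: Moves the arm, as the interface text tells. Its arguments: {"type":"object","properties":{"commands":{"type":"array","items":{"type":"array","items":{"type":"number"}}},"grip":{"type":"number"}},"required":["commands"]}

```bash
mkdir -p pics; python3 - <<'E'
from plant import *
import cv2,numpy as np,pickle
d={}
for n in("top","side"):
    s=snapshot(n);d[n]=s;cv2.imwrite(f"pics/{n}0.png",s["frame"][:,:,::-1]);print(n,s["K"],s["world_from_camera"].round(4), [k for k in s])
pickle.dump(d,open("s0.pkl","wb"));print(read_state())
E
```

```text
top [[511.59184968   0.         287.43460484]
 [  0.         511.59184968 212.5653527 ]
 [  0.           0.           1.        ]] [[ 0.394   0.8502 -0.3491 -0.0456]
 [-0.9191  0.3604 -0.1596 -0.3111]
 [-0.0099  0.3837  0.9234  1.7041]
 [ 0.      0.      0.      1.    ]] ['frame', 'K', 'world_from_camera']
side [[496.9953841    0.         281.20131006]
 [  0.         496.9953841  211.55248746]
 [  0.           0.           1.        ]] [[ 0.8541  0.2324 -0.4652 -0.225 ]
 [-0.5194  0.4252 -0.7412 -1.2576]
 [ 0.0256  0.8748  0.4838  0.8785]
 [ 0.      0.      0.      1.    ]] ['frame', 'K', 'world_from_camera']
{'clock': 0.1, 'joint_positions': array([-1.31752431e+00,  2.07330389e-01,  1.54279104e+00, -7.67180027e-07,
        1.39351188e+00, -1.50479074e-01]), 'joint_velocities': array([ 0.00159511, -0.00271557, -0.00399103, -0.00027254, -0.00059136,
       -0.00307226]), 'tau': array([ 3.13188993e-04, -3.71860528e+01, -2.82292002e+01,  7.01180566e-02,
        3.10454657e-02, -4.95401957e-05]), 'tool_pos': array([ 0.225717  , -0.52805533,  0.20441894]), 'ee_rot': array([-3.14128748e+00,  2.01770491e-03, -1.16704479e+00]), 'force': array([-0.19909567,  0.68753388, -0.85539287]), 'wrist_torque': array([-0.01592781,  0.05056431,  0.04169349]), 'finger_gap': 0.0939442051513546}
```

View pics/top0.png

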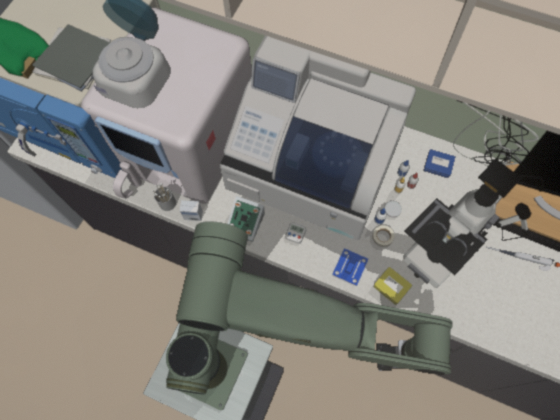

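View pics/side0.png

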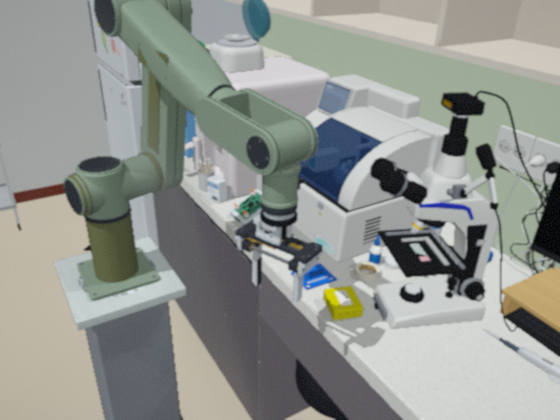

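The top view shows the blue cover near (350,267), the green board near (245,218) and partly hidden by the arm, the yellow slide box at (393,286) and the timer at (296,234). The side view shows the cover at (315,276) and the board at (250,207). I'll enlarge both.

```bash
python3 - <<'E'
import cv2,numpy as np,pickle
d=pickle.load(open("s0.pkl","rb"))
t=d["top"]["frame"][185:305,145:415];s=d["side"]["frame"][160:320,180:380]
t=cv2.resize(t,(675,300),interpolation=cv2.INTER_CUBIC);s=cv2.resize(s,(375,300),interpolation=cv2.INTER_CUBIC)
s2=cv2.resize(d["side"]["frame"][180:230,195:275],(400,250),interpolation=cv2.INTER_CUBIC)
o=np.zeros((600,800,3),np.uint8);o[:300,:675]=t;o[300:,:375]=s;o[300:550,390:790]=s2
cv2.imwrite("pics/c0.png",o[:,:,::-1])
E
```

```text
(no output)
```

View pics/c0.png

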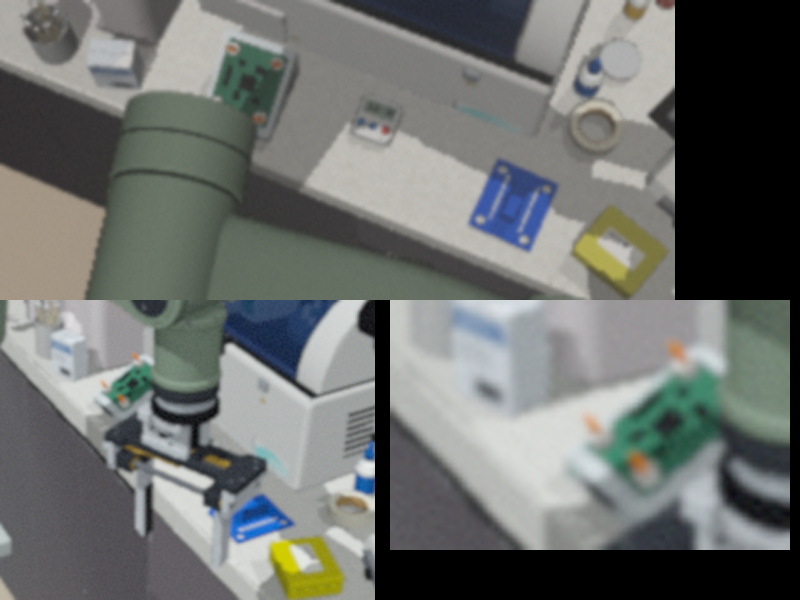

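```bash
cat > h.py <<'E'
import cv2,numpy as np,pickle
from scipy.spatial.transform import Rotation as R
def ray(s,u,v):
    K,T=s["K"],s["world_from_camera"]
    d=T[:3,:3]@np.array([(u-K[0,2])/K[0,0],-(v-K[1,2])/K[1,1],-1]);return T[:3,3],d
def onz(s,u,v,z):
    o,d=ray(s,u,v);return o+d*(z-o[2])/d[2]
def proj(s,p):
    T,K=s["world_from_camera"],s["K"];c=T[:3,:3].T@(np.asarray(p)-T[:3,3])
    return np.array([K[0,0]*c[0]/-c[2]+K[0,2],K[1,1]*-c[1]/-c[2]+K[1,2]])
def blobs(s,lo,hi,box,mina=2):
    "hsv mask blobs within box (u0,v0,u1,v1), weighted at 4x upsampling"
    u0,v0,u1,v1=box;f=cv2.resize(s["frame"][v0:v1,u0:u1],None,fx=4,fy=4,interpolation=cv2.INTER_CUBIC)
    m=cv2.inRange(cv2.cvtColor(f,cv2.COLOR_RGB2HSV),lo,hi)
    n,l,st,c=cv2.connectedComponentsWithStats(m)
    return m,[( (c[i][0]+.5)/4-.5+u0,(c[i][1]+.5)/4-.5+v0,st[i][4]/16) for i in range(1,n) if st[i][4]/16>=mina]
E
python3 - <<'E'
from h import *
d=pickle.load(open("s0.pkl","rb"));s=d["top"]
m,b=blobs(s,(105,110,60),(130,255,255),(325,240,375,295),20)
print(b)
# outline
c=max(cv2.findContours(m,cv2.RETR_EXTERNAL,cv2.CHAIN_APPROX_NONE)[0],key=cv2.contourArea)[:,0]
c=(c+.5)/4-.5+[325,240]
W=np.array([onz(s,u,v,.004)[:2] for u,v in c]);r=cv2.minAreaRect((W*1000).astype(np.float32));print("outline",r)
f=s["frame"].astype(int)
H=[]
for u,v in[(504,170),(547,188),(481,219),(524,240)]:
    u=u/2.5+145;v=v/2.5+185
    p=f[int(v)-4:int(v)+5,int(u)-4:int(u)+5,0].astype(float);p-=np.median(p);p=np.clip(p-10,0,None)
    y,x=np.mgrid[int(v)-4:int(v)+5,int(u)-4:int(u)+5]
    uu,vv=(p*x).sum()/p.sum(),(p*y).sum()/p.sum()
    H.append(onz(s,uu,vv,.002)[:2]);print(u,v,uu,vv,H[-1])
H=np.array(H);print("ctr",H.mean(0))
for i,j in((0,1),(2,3),(0,2),(1,3)):e=H[j]-H[i];print(i,j,np.hypot(*e),np.degrees(np.arctan2(e[1],e[0])))
m,b=blobs(s,(3,90,110),(18,255,255),(225,190,275,250),1);print(b)
for u,v in[(231,48),(277,62),(259,120)]: print(onz(s,u/2.5+145,v/2.5+185,.06))
E
```

```text
[(np.float64(349.72365252293577), np.float64(267.04644495412845), np.float64(545.0))]
outline ((496.6345520019531, -294.53424072265625), (88.77326202392578, 101.75875091552734), 87.64965057373047)
346.6 253.0 346.1388367729831 251.44652908067542 [ 0.54282078 -0.26344639]
363.8 260.2 363.8459016393443 259.97704918032787 [ 0.53773281 -0.3308048 ]
337.4 272.6 335.1719077568134 271.94444444444446 [ 0.45892554 -0.25494552]
354.6 281.0 353.82060785767237 283.0785767234989 [ 0.4472164  -0.32743369]
ctr [ 0.49667388 -0.2941576 ]
0 1 0.0675503037351084 -94.31967698121183
2 3 0.07342778730364452 -99.17582553624675
0 2 0.0843248281671061 174.21412496016373
1 3 0.09057916609144767 177.86711482022932
[(np.float64(237.0168918918919), np.float64(204.11148648648648), np.float64(2.3125)), (np.float64(254.875), np.float64(210.32608695652175), np.float64(2.875)), (np.float64(247.83991228070175), np.float64(232.265350877193), np.float64(3.5625))]
[0.53668823 0.14709888 0.06      ]
[0.54249125 0.07876234 0.06      ]
[0.45436528 0.06561483 0.06      ]
```

```bash
cat >> h.py <<'E'
def bayR(yaw,tilt=np.radians(28)):
    return R.from_euler('z',yaw)*R.from_euler('y',-tilt)   # x up the slope, z leans to -x
def toolR(PR): # tool for plate orientation PR: tool z=-plate z, tool x=-plate y
    return PR*R.from_matrix(np.array([[0,-1,0],[-1,0,0],[0,0,-1]]).T)
def plan(p,Rt,n,st=None):
    from plant import read_state
    st=st or read_state();R0=R.from_euler('xyz',st["ee_rot"]);p0=np.asarray(st["tool_pos"])
    w=(R0.inv()*Rt).as_rotvec()/n
    S=sum((R0*R.from_rotvec(w*i)).as_matrix() for i in range(n))
    t=np.linalg.solve(S,np.asarray(p)-p0)*1000
    print("dp",((np.asarray(p)-p0)*1000).round(1),"n",n,"row",t.round(2).tolist(),w.round(4).tolist(),"deg/row",np.degrees(np.linalg.norm(w)).round(2))
E
python3 - <<'E'
from h import *
T=toolR(R.from_euler('z',np.radians(-2.4)));print(T.as_matrix().round(2))
plan([.4966,-.2943,.12],T,16)
E
```

```text
[[-0.04 -1.    0.  ]
 [-1.    0.04 -0.  ]
 [ 0.    0.   -1.  ]]
dp [270.9 233.8 -84.4] n 16 row [-11.14, -19.6, 5.29] [0.0, 0.0001, 0.0279] deg/row 1.6
```

step_arm([
  [-11.1,-19.6,5.3,0,0,0.028],
  [-11.1,-19.6,5.3,0,0,0.028],
  [-11.1,-19.6,5.3,0,0,0.028],
  [-11.1,-19.6,5.3,0,0,0.028],
  [-11.1,-19.6,5.3,0,0,0.028],
  [-11.1,-19.6,5.3,0,0,0.028],
  [-11.1,-19.6,5.3,0,0,0.028],
  [-11.1,-19.6,5.3,0,0,0.028],
], grip=-1)

```text
clock: 0.77
tool_pos: [0.3488, -0.3959, 0.1623]
ee_rot: [3.141, 0.001, -1.393]
force: [-0.4, -0.5, -1.1]
finger_gap: 0.0943
```

step_arm([
  [-11.1,-19.6,5.3,0,0,0.028],
  [-11.1,-19.6,5.3,0,0,0.028],
  [-11.1,-19.6,5.3,0,0,0.028],
  [-11.1,-19.6,5.3,0,0,0.028],
  [-11.1,-19.6,5.3,0,0,0.028],
  [-11.1,-19.6,5.3,0,0,0.028],
  [-11.1,-19.6,5.3,0,0,0.028],
  [-11.1,-19.6,5.3,0,0,0.028],
])

```text
clock: 1.43
tool_pos: [0.4976, -0.2949, 0.1198]
ee_rot: [3.141, 0.001, -1.616]
force: [-0.3, 0.1, 0.2]
finger_gap: 0.0938
```

```bash
python3 - <<'E'
from h import *
from plant import *
d={n:snapshot(n) for n in("top","side")};pickle.dump(d,open("s1.pkl","wb"))
T=toolR(R.from_euler('z',np.radians(-2.4)));print(read_state()["tool_pos"],read_state()["ee_rot"])
plan([.4966,-.2943,.008],T,8)
t=cv2.resize(d["top"]["frame"][175:295,215:415],(500,300),interpolation=cv2.INTER_CUBIC)
t2=cv2.resize(d["top"]["frame"][190:250,215:275],(300,300),interpolation=cv2.INTER_CUBIC)
s=cv2.resize(d["side"]["frame"][220:320,260:385],(375,300),interpolation=cv2.INTER_CUBIC)
s2=cv2.resize(d["side"]["frame"][175:235,195:280],(425,300),interpolation=cv2.INTER_CUBIC)
cv2.imwrite("pics/c1.png",np.vstack([np.hstack([t,t2]),np.hstack([s,s2])])[:,:,::-1])
E
```

```text
[ 0.49843242 -0.2936998   0.11911565] [ 3.14029277e+00  2.06450423e-03 -1.61175213e+00]
dp [  -1.8   -0.6 -111.1] n 8 row [0.1, 0.22, 13.89] [0.0002, 0.0003, 0.0001] deg/row 0.02
```

View pics/c1.png

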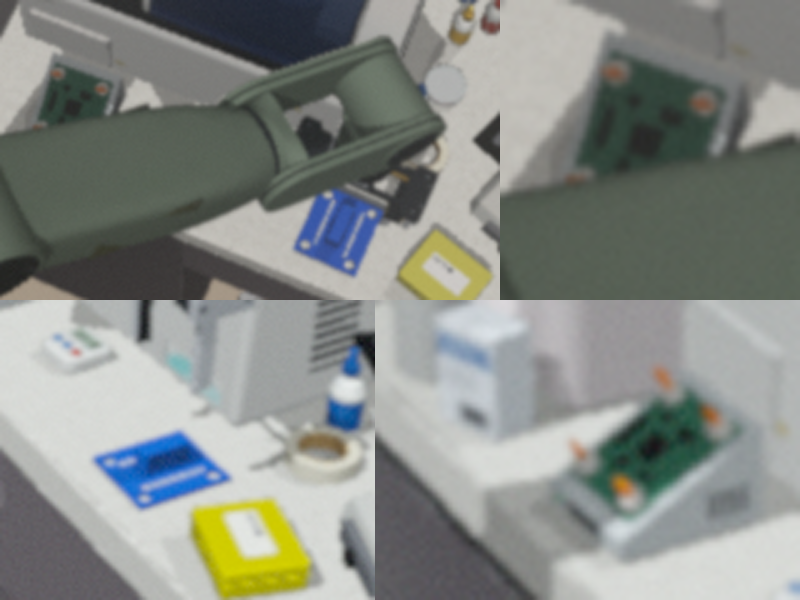

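Side view: all four orange standoffs are visible, at about (253,191), (262,198), (236,205) and (245,213) in full pixels. Top view: three are visible. I'll cast rays onto the planes at the known pin heights, and check where the gripper projects.

```bash
cat > m.py <<'E'
from h import *
from plant import *
d=pickle.load(open("s1.pkl","rb"));p=read_state()["tool_pos"]
for n in d: print("tcp",n,proj(d[n],p),proj(d[n],[.4966,-.2943,.035]))
# weighted by orange-ness
def oc(s,u,v,r=4):
    y,x=np.mgrid[int(round(v))-r:int(round(v))+r+1,int(round(u))-r:int(round(u))+r+1]
    f=s["frame"][y,x].astype(float);w=np.clip(f[...,0]-f[...,2]-35,0,None)*(f[...,0]>f[...,1]+15);return (w*x).sum()/w.sum(),(w*y).sum()/w.sum(),w.sum()
s28,c28=np.sin(np.radians(28)),np.cos(np.radians(28))
zz=lambda x,h:.051+x*s28+h*c28
S={(1,1):(253,191),(1,-1):(262,198),(-1,1):(236,205),(-1,-1):(245,213)}
Tp={(1,1):(237.5,204),(1,-1):(255,210.3)}
h=.012+.009
for n,D in(("side",S),("top",Tp)):
    P={}
    for k,(u,v) in D.items():
        q=oc(d[n],u,v);P[k]=onz(d[n],q[0],q[1],zz(.04*k[0],h));print(n,k,np.round(q,2),P[k].round(4))
    for a,b in(((1,1),(1,-1)),((-1,1),(-1,-1)),((-1,1),(1,1)),((-1,-1),(1,-1))):
        if a in P and b in P: e=P[b]-P[a];print(a,b,np.hypot(e[0],e[1]).round(4),np.degrees(np.arctan2(e[1],e[0])).round(2))
    print("mean",np.mean(list(P.values()),0).round(4))
# third one (front right) from first pictures
d0=pickle.load(open("s0.pkl","rb"))["top"]
q=oc(d0,247.8,232.3);print("front right top",q,onz(d0,q[0],q[1],zz(-.04,h)).round(4))
for k in((237.5,204),(255,210.3)):q=oc(d0,*k);print(np.round(q,2),onz(d0,q[0],q[1],zz(.04,h)).round(4))
E
python3 m.py
```

```text
tcp top [353.52238403 255.60548492] [350.78319581 263.74620388]
tcp side [315.46941497 241.81436803] [313.38331133 266.31251447]
side (1, 1) [252.15 190.09 262.  ] [0.526  0.1371 0.0883]
side (1, -1) [261.78 197.65 275.  ] [0.5274 0.0699 0.0883]
side (-1, 1) [235.35 204.78  78.  ] [0.455  0.1298 0.0508]
side (-1, -1) [244.09 211.66 758.  ] [0.4588 0.0709 0.0508]
(1, 1) (1, -1) 0.0672 -88.75
(-1, 1) (-1, -1) 0.059 -86.29
(-1, 1) (1, 1) 0.0714 5.9
(-1, -1) (1, -1) 0.0687 -0.84
mean [0.4918 0.1019 0.0695]
top (1, 1) [237.15 204.    40.  ] [0.527  0.1403 0.0883]
top (1, -1) [254.82 210.34  50.  ] [0.5292 0.0743 0.0883]
(1, 1) (1, -1) 0.0661 -88.07
mean [0.5281 0.1073 0.0883]
front right top (np.float64(247.88888888888889), np.float64(232.26666666666668), np.float64(45.0)) [0.4587 0.0711 0.0508]
[237.01 204.18  90.  ] [0.5262 0.1405 0.0883]
[254.87 210.28  39.  ] [0.5295 0.0742 0.0883]
```

step_arm([
  [0.1,0.2,13.8,0,0,0],
  [0.1,0.2,13.8,0,0,0],
  [0.1,0.2,13.8,0,0,0],
  [0.1,0.2,13.8,0,0,0],
  [0.1,0.2,13.8,0,0,0],
  [0.1,0.2,13.8,0,0,0],
  [0.1,0.2,13.8,0,0,0],
  [0.1,0.2,13.8,0,0,0],
])

```text
clock: 2.2
tool_pos: [0.4945, -0.2973, 0.0096]
ee_rot: [3.141, -0.0, -1.615]
force: [0.1, -0.2, -0.2]
finger_gap: 0.094
```

step_arm([
  [0,0,0,0,0,0],
  [0,0,0,0,0,0],
  [0,0,0,0,0,0],
  [0,0,0,0,0,0],
  [0,0,0,0,0,0],
  [0,0,0,0,0,0],
  [0,0,0,0,0,0],
  [0,0,0,0,0,0],
], grip=1)

```text
clock: 2.87
tool_pos: [0.4958, -0.2969, 0.0106]
ee_rot: [-3.141, -0.0, -1.615]
force: [0.2, 0.5, -0.5]
finger_gap: 0.0438
```

step_arm([
  [0,0,0,0,0,0],
  [0,0,0,0,0,0],
  [0,0,0,0,0,0],
  [0,0,0,0,0,0],
  [0,0,-5,0,0,0],
  [0,0,-10,0,0,0],
  [0,0,-15,0,0,0],
  [0,0,-15,0,0,0],
])

```text
clock: 3.53
tool_pos: [0.4951, -0.2964, 0.0558]
ee_rot: [3.141, 0.001, -1.615]
force: [0.2, 0.4, -0.5]
finger_gap: 0.0196
```

```bash
python3 - <<'E'
from h import *
from plant import *
d={n:snapshot(n) for n in("top","side")};pickle.dump(d,open("s2.pkl","wb"))
t=cv2.resize(d["top"]["frame"][215:305,305:425],(400,300),interpolation=cv2.INTER_CUBIC)
s=cv2.resize(d["side"]["frame"][205:305,260:385],(375,300),interpolation=cv2.INTER_CUBIC)
cv2.imwrite("pics/c2.png",np.hstack([t,s])[:,:,::-1])
B=bayR(np.radians(2));o=np.array([.5026,.106,.051]);T=toolR(B)
# TCP = plate origin + 9.5mm along plate z ; pre-pose with underside at bay z=80mm
for h in(.08,):
    p=o+B.as_matrix()@[0,0,h+.0095];print(p)
    plan([.45,0.0,.25],R.from_euler('xyz',read_state()["ee_rot"]),8);plan(p,T,8,dict(tool_pos=[.45,0.0,.25],ee_rot=read_state()["ee_rot"]))
E
```

```text
[0.46060789 0.1045336  0.13002381]
dp [-47.8 298.5 191.2] n 8 row [-36.92, 7.49, -24.1] [0.0, 0.0, 0.0] deg/row 0.0
dp [  10.6  104.5 -120. ] n 8 row [-13.02, 2.08, 15.06] [0.0604, -0.0029, -0.0096] deg/row 3.51
```

View pics/c2.png

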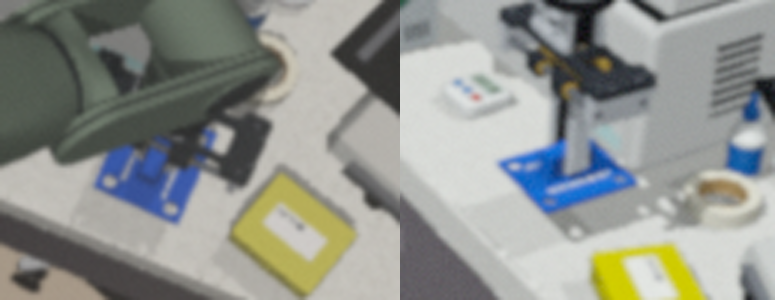

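The side view shows the plate hanging level in the gripper above the bench, so it is lifted. Next I carry it over to the console.

step_arm([
  [-18.5,3.8,-12,0,0,0],
  [-18.5,3.8,-12,0,0,0],
  [-18.5,3.8,-12,0,0,0],
  [-18.5,3.8,-12,0,0,0],
  [-18.5,3.8,-12,0,0,0],
  [-18.5,3.8,-12,0,0,0],
  [-18.5,3.8,-12,0,0,0],
  [-18.5,3.8,-12,0,0,0],
])

```text
clock: 4.3
tool_pos: [0.471, -0.1465, 0.1513]
ee_rot: [3.141, 0.0, -1.615]
force: [-0.3, -0.3, -1.5]
finger_gap: 0.0197
```

step_arm([
  [-18.5,3.8,-12,0,0,0],
  [-18.5,3.8,-12,0,0,0],
  [-18.5,3.8,-12,0,0,0],
  [-18.5,3.8,-12,0,0,0],
  [-18.5,3.8,-12,0,0,0],
  [-18.5,3.8,-12,0,0,0],
  [-18.5,3.8,-12,0,0,0],
  [-18.5,3.8,-12,0,0,0],
])

```text
clock: 4.97
tool_pos: [0.4471, 0.0026, 0.2473]
ee_rot: [3.141, 0.0, -1.615]
force: [-0.0, 0.3, -1.6]
finger_gap: 0.0199
```

step_arm([
  [-13,2.1,15,0.0604,-0.003,-0.0096],
  [-13,2.1,15,0.0604,-0.003,-0.0096],
  [-13,2.1,15,0.0604,-0.003,-0.0096],
  [-13,2.1,15,0.0604,-0.003,-0.0096],
  [-13,2.1,15,0.0604,-0.003,-0.0096],
  [-13,2.1,15,0.0604,-0.003,-0.0096],
  [-13,2.1,15,0.0604,-0.003,-0.0096],
  [-13,2.1,15,0.0604,-0.003,-0.0096],
])

```text
clock: 5.63
tool_pos: [0.4568, 0.1071, 0.1273]
ee_rot: [-2.655, 0.005, -1.535]
force: [0.1, -0.6, -1.6]
finger_gap: 0.0199
```

```bash
python3 - <<'E'
from h import *
from plant import *
d={n:snapshot(n) for n in("top","side")};d["st"]=read_state();pickle.dump(d,open("s3.pkl","wb"))
print(d["st"]["tool_pos"],d["st"]["ee_rot"],d["st"]["force"])
t=cv2.resize(d["top"]["frame"][175:255,205:285],(400,400),interpolation=cv2.INTER_CUBIC)
s=cv2.resize(d["side"]["frame"][155:235,205:285],(400,400),interpolation=cv2.INTER_CUBIC)
cv2.imwrite("pics/c3.png",np.hstack([t,s])[:,:,::-1])
B=bayR(np.radians(2));o=np.array([.5026,.106,.051]);T=toolR(B)
plan(o+B.as_matrix()@[0,0,.08+.0095],T,8)
E
```

```text
[0.45135598 0.10759508 0.12231841] [-2.66896523  0.00489148 -1.53277672] [-1.11343802  0.08089409 -1.8573845 ]
dp [ 9.3 -3.1  7.7] n 8 row [0.42, -1.46, -0.33] [0.002, 0.0007, 0.0001] deg/row 0.12
```

View pics/c3.png

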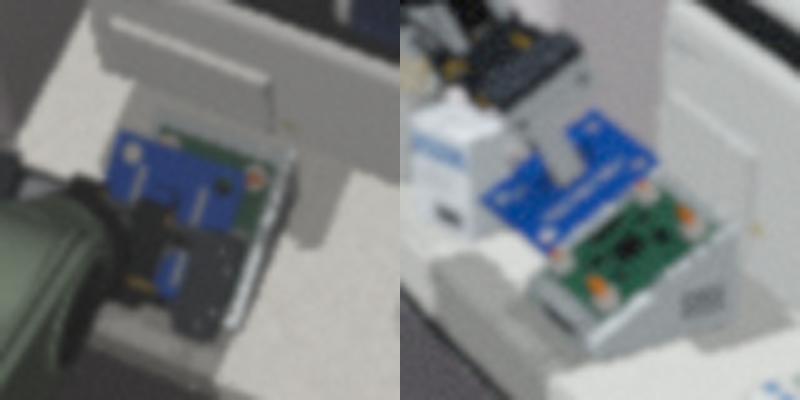

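```bash
cat > v.py <<'E'
from h import *
import sys
d=pickle.load(open(sys.argv[1],"rb"));st=d["st"];RT=R.from_euler('xyz',st["ee_rot"]).as_matrix();p=st["tool_pos"]
for n in("top","side"):
    s=d[n];f=s["frame"].astype(float)
    for a in(1,-1):
        for b in(1,-1):
            P=p+RT@[-.033*b,-.040*a,.0095-.0025]   # hole mid-thickness
            u,v=proj(s,P);r=3
            y,x=np.mgrid[int(round(v))-r:int(round(v))+r+1,int(round(u))-r:int(round(u))+r+1]
            w=f[y,x,0];w=np.clip(w-np.median(w)-15,0,None);c=np.array([(w*x).sum(),(w*y).sum()])/max(w.sum(),1)
            o,dd=ray(s,*c);nn=RT[:,2];q=o+dd*((P-o)@nn)/(dd@nn);e=RT.T@(q-P)*1000
            print(n,(a,b),np.round([u,v],1),c.round(1),int(w.sum()),"plate-frame err x,y mm",(-e[1]).round(1),(-e[0]).round(1))
E
python3 v.py s3.pkl
```

```text
top (1, 1) [230.4 207.9] [231.1 206. ] 262 plate-frame err x,y mm 7.0 -0.1
top (1, -1) [248.7 214.5] [246.  213.5] 15 plate-frame err x,y mm 0.2 9.6
top (-1, 1) [223.1 230.4] [220.4 228.2] 121 plate-frame err x,y mm 4.1 11.3
top (-1, -1) [241.2 237.1] [238.1 239. ] 108 plate-frame err x,y mm -9.8 8.1
side (1, 1) [242.  179.9] [240.7 177.7] 531 plate-frame err x,y mm 3.5 14.8
side (1, -1) [251.7 187.2] [254.4 187.6] 373 plate-frame err x,y mm 4.6 -10.8
side (-1, 1) [224.1 194. ] [221.8 193.1] 529 plate-frame err x,y mm -3.1 12.2
side (-1, -1) [233.3 201.7] [231.8 204.1] 556 plate-frame err x,y mm -9.6 -4.9
```

The top picture was taken while the arm was still settling. I'll move closer, to 45 mm, let it settle, then measure.

```bash
python3 - <<'E'
from h import *
B=bayR(np.radians(2));o=np.array([.5026,.106,.051])
plan(o+B.as_matrix()@[0,0,.045+.0095],toolR(B),6)
E
```

```text
dp [ 25.7  -2.5 -23.2] n 6 row [0.58, -2.0, 5.39] [0.0027, 0.001, 0.0001] deg/row 0.16
```

step_arm([
  [0.6,-2,5.4,0.0027,0.001,0],
  [0.6,-2,5.4,0.0027,0.001,0],
  [0.6,-2,5.4,0.0027,0.001,0],
  [0.6,-2,5.4,0.0027,0.001,0],
  [0.6,-2,5.4,0.0027,0.001,0],
  [0.6,-2,5.4,0.0027,0.001,0],
  [0,0,0,0,0,0],
  [0,0,0,0,0,0],
])

```text
clock: 6.4
tool_pos: [0.4835, 0.1036, 0.1046]
ee_rot: [-2.643, -0.0, -1.539]
force: [0.4, 0.1, -1.6]
finger_gap: 0.0201
```

step_arm([
  [0,0,0,0,0,0],
  [0,0,0,0,0,0],
  [0,0,0,0,0,0],
  [0,0,0,0,0,0],
  [0,0,0,0,0,0],
  [0,0,0,0,0,0],
  [0,0,0,0,0,0],
  [0,0,0,0,0,0],
])

```text
clock: 7.07
tool_pos: [0.4835, 0.1039, 0.1052]
ee_rot: [-2.642, -0.0, -1.538]
force: [0.1, -0.5, -2.0]
finger_gap: 0.0195
```

```bash
python3 - <<'E'
from h import *
from plant import *
d={n:snapshot(n) for n in("top","side")};d["st"]=read_state();pickle.dump(d,open("s4.pkl","wb"))
print(d["st"]["tool_pos"],d["st"]["ee_rot"],d["st"]["force"])
t=cv2.resize(d["top"]["frame"][185:245,215:275],(400,400),interpolation=cv2.INTER_CUBIC)
s=cv2.resize(d["side"]["frame"][170:230,215:275],(400,400),interpolation=cv2.INTER_CUBIC)
cv2.imwrite("pics/c4.png",np.hstack([t,s])[:,:,::-1])
B=bayR(np.radians(2));o=np.array([.5026,.106,.051]);st=d["st"]
RT=R.from_euler('xyz',st["ee_rot"]).as_matrix()
for n,u0,v0 in(("top",215,185),("side",215,170)):
  for nm,P in [("hole",st["tool_pos"]+RT@[-.033*b,-.04*a,.007]) for a in(1,-1) for b in(1,-1)]+[("pin",o+B.as_matrix()@[.04*a,.033*b,.021]) for a in(1,-1) for b in(1,-1)]:
    print(n,nm,((proj(d[n],P)+.5-[u0,v0])*400/60).round(0)+([0,0] if n=="top" else [400,0]))
plan(o+B.as_matrix()@[0,0,.045+.0095],toolR(B),1)
E
```

```text
[0.48352263 0.10387134 0.10520084] [-2.64167390e+00 -4.25459095e-04 -1.53828298e+00] [ 1.08651063  0.0836094  -2.37661373]
top hole [144. 118.]
top hole [264. 161.]
top hole [ 97. 266.]
top hole [215. 309.]
top pin [152. 130.]
top pin [269. 173.]
top pin [105. 276.]
top pin [222. 318.]
side hole [641.  88.]
side hole [706. 136.]
side hole [525. 183.]
side hole [587. 235.]
side pin [650. 135.]
side pin [714. 184.]
side pin [535. 229.]
side pin [596. 281.]
dp [-6.5  1.2 -6.1] n 1 row [-1.45, 8.57, 2.24] [-0.0112, -0.0015, -0.0019] deg/row 0.66
```

View pics/c4.png

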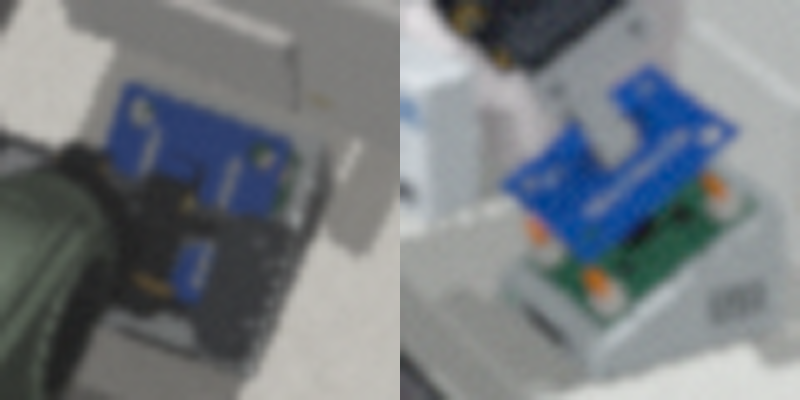

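The side view shows the holes at (648,85), (710,133) and (541,183), which puts the plate about 3 mm further along +x in the hand than assumed. Relative to the pins at (713,188), (600,283) and (540,232), it should also go about 2 mm towards −y.

```bash
python3 - <<'E'
from h import *
B=bayR(np.radians(2));o=np.array([.5026,.106,.051])
plan(o+B.as_matrix()@[-.003,-.00175,.034+.0095],toolR(B),5)
E
```

```text
dp [ -3.9  -0.4 -17.2] n 5 row [0.06, 2.33, 2.65] [-0.0022, -0.0003, -0.0004] deg/row 0.13
```

step_arm([
  [0.1,2.3,2.6,-0.0022,0,0],
  [0.1,2.3,2.6,-0.0022,0,0],
  [0.1,2.3,2.6,-0.0022,0,0],
  [0.1,2.3,2.6,-0.0022,0,0],
  [0.1,2.3,2.6,-0.0022,0,0],
  [0,0,0,0,0,0],
  [0,0,0,0,0,0],
  [0,0,0,0,0,0],
])

```text
clock: 7.83
tool_pos: [0.4797, 0.1032, 0.0883]
ee_rot: [-2.653, -0.0, -1.538]
force: [0.1, 0.8, -1.7]
finger_gap: 0.0197
```

step_arm([
  [0,0,0,0,0,0],
  [0,0,0,0,0,0],
  [0,0,0,0,0,0],
  [0,0,0,0,0,0],
  [0,0,0,0,0,0],
  [0,0,0,0,0,0],
  [0,0,0,0,0,0],
  [0,0,0,0,0,0],
])

```text
clock: 8.5
tool_pos: [0.4796, 0.1032, 0.0883]
ee_rot: [-2.653, -0.0, -1.538]
force: [-0.3, 0.4, -1.2]
finger_gap: 0.0195
```

```bash
cat > w.py <<'E'
from h import *
from plant import *
import sys
k=sys.argv[1];d={n:snapshot(n) for n in("top","side")};st=d["st"]=read_state();pickle.dump(d,open(f"s{k}.pkl","wb"))
B=bayR(np.radians(2));o=np.array([.5026,.106,.051])
q=B.as_matrix().T@(st["tool_pos"]-o)*1000-[-3,-1.75,9.5];F=B.as_matrix().T@st["force"]
print("plate in bay mm",q.round(1),"rot err",(R.from_euler('xyz',st["ee_rot"])*toolR(B).inv()).as_rotvec().round(3),"force bay",F.round(1))
t=cv2.resize(d["top"]["frame"][185:245,215:275],(400,400),interpolation=cv2.INTER_CUBIC)
s=cv2.resize(d["side"]["frame"][170:230,215:275],(400,400),interpolation=cv2.INTER_CUBIC)
cv2.imwrite(f"pics/c{k}.png",np.hstack([t,s])[:,:,::-1])
E
python3 w.py 5
```

```text
plate in bay mm [ 0.1 -0.2 34.2] rot err [-0.    -0.    -0.002] force bay [-1.   0.1 -0.9]
```

View pics/c5.png

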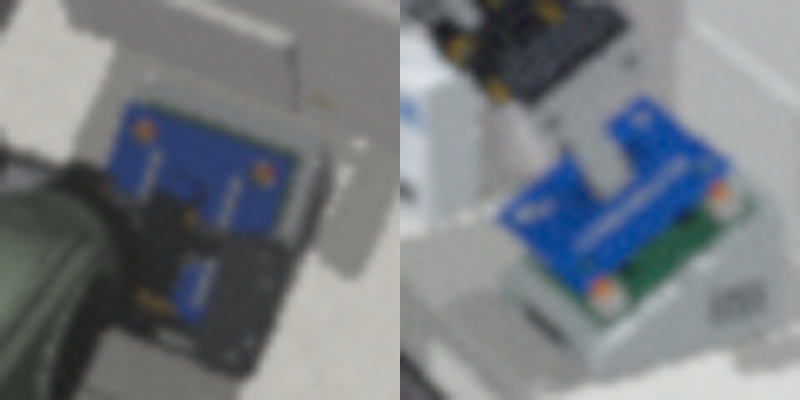

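```bash
python3 - <<'E'
from h import *
d=pickle.load(open("s5.pkl","rb"));B=bayR(np.radians(2)).as_matrix();o=np.array([.5026,.106,.051])
for n,ks in(("top",((1,1),(1,-1))),("side",((1,1),(1,-1),(-1,1),(-1,-1)))):
    s=d[n];f=s["frame"].astype(float)
    for a,b in ks:
        P=o+B@[.04*a,.033*b,.0342+.0025];u,v=proj(s,P)
        x0,y0=int(u)-6,int(v)-6;c=cv2.resize(f[y0:y0+14,x0:x0+14],None,fx=8,fy=8,interpolation=cv2.INTER_CUBIC)
        m=((c[...,2]-c[...,0])<40).astype(np.uint8);N,l,stt,cc=cv2.connectedComponentsWithStats(m)
        for i in range(1,N):
            if 3<stt[i][4]/64<60:
                uv=(cc[i]+.5)/8-.5+[x0,y0];O,D=ray(s,*uv);q=O+D*((P-O)@B[:,2])/(D@B[:,2]);e=B.T@(q-P)*1000
                print(n,(a,b),"pred",np.round([u,v],1),"obs",uv.round(1),"area",stt[i][4]/64,"err",e.round(1))
E
```

```text
top (1, 1) pred [236.  204.3] obs [236.2 204.2] area 16.71875 err [ 0.5 -0.5  0. ]
top (1, 1) pred [236.  204.3] obs [237.5 209.4] area 7.59375 err [-14.7 -10.6   0. ]
top (1, -1) pred [253.8 210.7] obs [254.  210.6] area 17.71875 err [ 0.4 -0.5  0. ]
top (1, -1) pred [253.8 210.7] obs [249.2 214.4] area 11.46875 err [-17.5  11.3   0. ]
side (-1, -1) pred [242.  208.6] obs [243.  213.2] area 57.359375 err [-10.1 -22.2  -0. ]
```

Seen from above, the holes are within 0.5 mm of the pins. Now straight down along the normal.

step_arm([
  [0,0,1.5,0,0,0],
  [0,0,1.5,0,0,0],
  [0,0,1.5,0,0,0],
  [0,0,1.5,0,0,0],
  [0,0,1.5,0,0,0],
  [0,0,1.5,0,0,0],
  [0,0,1.5,0,0,0],
  [0,0,0.5,0,0,0],
])

```text
clock: 9.27
tool_pos: [0.485, 0.1038, 0.0789]
ee_rot: [-2.652, 0.0, -1.538]
force: [-5.3, 2.1, 6.5]
finger_gap: 0.0196
```

step_arm([
  [0,0,1,0,0,0],
  [0,0,1,0,0,0],
  [0,0,1,0,0,0],
  [0,0,1,0,0,0],
  [0,0,0,0,0,0],
  [0,0,0,0,0,0],
  [0,0,0,0,0,0],
  [0,0,0,0,0,0],
])

```text
clock: 9.93
tool_pos: [0.4872, 0.1037, 0.0753]
ee_rot: [-2.652, -0.0, -1.538]
force: [3.5, 2.6, -4.1]
finger_gap: 0.0199
```

```bash
python3 w.py 6
```

```text
plate in bay mm [ 0.8 -0.1 19.2] rot err [-0.    -0.001 -0.002] force bay [ 1.2  4.2 -3.7]
```

step_arm([
  [0,0,1,0,0,0],
  [0,0,1,0,0,0],
  [0,0,1,0,0,0],
  [0,0,1,0,0,0],
  [0,0,1,0,0,0],
  [0,0,1,0,0,0],
  [0,0,0.5,0,0,0],
  [0,0,0,0,0,0],
])

```text
clock: 10.7
tool_pos: [0.4886, 0.1031, 0.0692]
ee_rot: [-2.655, -0.001, -1.538]
force: [-12.3, -1.8, 14.0]
finger_gap: 0.0196
```

```bash
python3 w.py 7
```

```text
plate in bay mm [-0.9 -0.7 13.2] rot err [-0.001  0.002 -0.002] force bay [-4.5 -1.6 17.1]
```

View pics/c7.png

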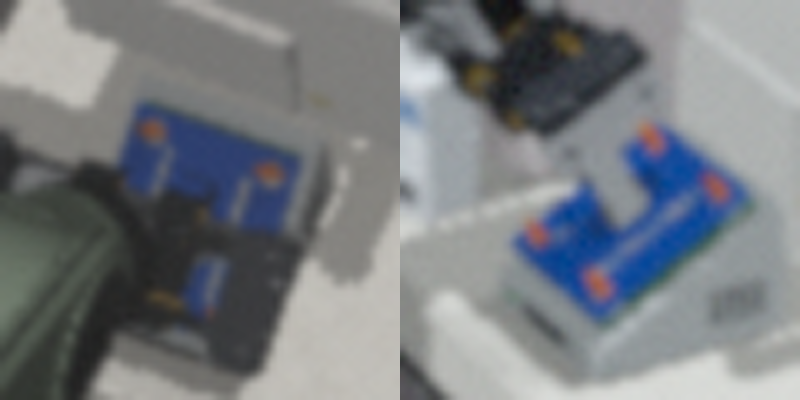

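The side view shows all four orange pins standing through the plate, at (540,233), (600,283), (652,137) and (716,186). I'll press a little more to make sure it is seated.

step_arm([
  [0,0,1,0,0,0],
  [0,0,1,0,0,0],
  [0,0,0.5,0,0,0],
  [0,0,0,0,0,0],
  [0,0,0,0,0,0],
  [0,0,0,0,0,0],
  [0,0,0,0,0,0],
  [0,0,0,0,0,0],
])

```text
clock: 11.47
tool_pos: [0.4901, 0.1031, 0.0684]
ee_rot: [-2.654, -0.002, -1.538]
force: [-22.4, -2.9, 29.9]
finger_gap: 0.0201
```

```bash
python3 w.py 8
```

```text
plate in bay mm [ 0.1 -0.7 11.8] rot err [-0.002  0.001 -0.002] force bay [-5.9 -3.3 36.9]
```

The force is 37 N along the normal and the height reads 11.8 mm, so it is on the collars. I'll ease off, then open and retreat.

step_arm([
  [0,0,-1,0,0,0],
  [0,0,-1,0,0,0],
  [0,0,-1,0,0,0],
  [0,0,0,0,0,0],
  [0,0,0,0,0,0],
  [0,0,0,0,0,0],
  [0,0,0,0,0,0],
  [0,0,0,0,0,0],
])

```text
clock: 12.23
tool_pos: [0.4894, 0.1035, 0.0695]
ee_rot: [-2.653, -0.0, -1.538]
force: [0.3, 0.5, -1.2]
finger_gap: 0.0199
```

step_arm([
  [0,0,0,0,0,0],
  [0,0,0,0,0,0],
  [0,0,0,0,0,0],
  [0,0,0,0,0,0],
  [0,0,0,0,0,0],
  [0,0,0,0,0,0],
  [0,0,0,0,0,0],
  [0,0,0,0,0,0],
], grip=0.1)

```text
clock: 12.9
tool_pos: [0.4895, 0.1035, 0.0698]
ee_rot: [-2.653, -0.0, -1.538]
force: [-0.2, -0.2, -0.4]
finger_gap: 0.0423
```

step_arm([
  [0,0,-2,0,0,0],
  [0,0,-4,0,0,0],
  [0,0,-8,0,0,0],
  [0,0,-14,0,0,0],
  [0,0,-20,0,0,0],
  [0,0,-20,0,0,0],
  [0,0,-20,0,0,0],
  [0,0,-20,0,0,0],
])

```text
clock: 13.57
tool_pos: [0.438, 0.1019, 0.166]
ee_rot: [-2.653, -0.0, -1.538]
force: [0.9, 0.0, -0.0]
finger_gap: 0.0425
```

step_arm([
  [10,0,-10,0,0,0],
  [20,0,-10,0,0,0],
  [20,0,-10,0,0,0],
  [20,0,-10,0,0,0],
  [20,0,-10,0,0,0],
  [10,0,-5,0,0,0],
  [0,0,0,0,0,0],
  [0,0,0,0,0,0],
])

```text
clock: 14.23
tool_pos: [0.4162, 0.0006, 0.2141]
ee_rot: [-2.652, -0.001, -1.54]
force: [0.1, 0.2, 0.0]
finger_gap: 0.0417
```

```bash
python3 w.py 9
```

```text
plate in bay mm [ -0.7 -99.3 176. ] rot err [ 0.     0.001 -0.002] force bay [ 0.1 -0.3  0.8]
```

View pics/c9.png

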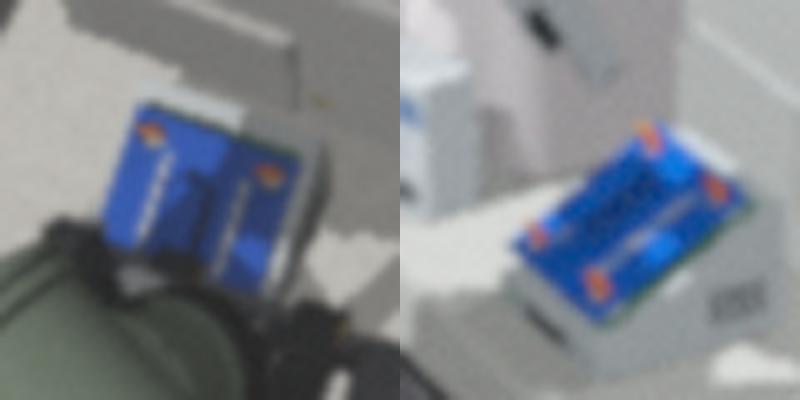

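The plate stays on, parallel to the face, with all four pins through it. One numeric check of the corner heights from the blue outline in the side view before handing in.

```bash
python3 - <<'E'
from h import *
d=pickle.load(open("s9.pkl","rb"));s=d["side"];B=bayR(np.radians(2)).as_matrix();o=np.array([.5026,.104,.051])
m,_=blobs(s,(100,90,40),(130,255,255),(228,183,272,222))
c=max(cv2.findContours(m,cv2.RETR_EXTERNAL,cv2.CHAIN_APPROX_NONE)[0],key=cv2.contourArea)[:,0];c=(c+.5)/4-.5+[228,183]
for nm,g in(("left",-c[:,0]),("right",c[:,0]),("top",-c[:,1]),("bottom",c[:,1])):print(nm,c[g.argmax()].round(1))
for h in(.017,.027):print(h,[proj(s,o+B@[.0525*a,.046*b,h]).round(1).tolist() for a,b in((-1,1),(1,-1),(1,1),(-1,-1))])
E
```

```text
left [232.1 205.9]
right [266.1 200.1]
top [254.1 189.1]
bottom [243.6 217.6]
0.017 [[231.0, 205.5], [267.1, 197.3], [253.5, 187.2], [243.8, 216.5]]
0.027 [[229.7, 203.6], [266.0, 195.4], [252.4, 185.2], [242.6, 214.6]]
```

```bash
python3 -c "
from plant import *
print(finish_job())"
```

```text
the job is handed in; nothing more can be done
None
```

The cover plate is pressed down on all four standoffs and released, and I handed the job in at about 14 s on the robot's clock. The hand-in gives no verdict, so the result below rests on my own checks.

I gripped the plate by its rib, lined the holes up over the pins, and pressed along the face normal up to 37 N.

- **Seating:** while pressing, the measured height was 11.8 mm against 12 mm for seated.
- **Alignment:** in the last check before the descent, the two rear holes were within about 0.5 mm of the pins as seen from above. At full press the tool pose put the plate within about 1 mm of the bay centre. Plate and bay directions matched within what I could measure.
- **After release:** the side picture shows all four orange pins through the plate. The blue outline's corners are no higher than predicted for a seated plate. They read 0.4 to 2.8 pixels low, which I put down to calibration and rounded corners.
- **Disagreement:** the top and side views differed by 2 to 4 mm on the console's position. I settled it by comparing holes and pins within the same picture.
- **Limits:** at this resolution the pictures can't tell a seated corner from one a few millimetres high, so the four separate clicks rest mainly on the force and height readings.
- **Bystanders:** the tool's path kept clear of them and no contact forces showed. I did not measure their positions again at the end.

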